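# Reset the locked depth stop on the carving bench

### The job

The depth stop on the carving bench needs a new setting: back off the knurled lock ring, turn the brass adjuster knob clockwise until the pointer rib on its top points at the index clip on the dial's rim, then tighten the lock ring again so that it is firmly nipped up but not forced. Do not shift the index clip, and leave the tools and other things on the bench where they are.

Things in the scene. Friction and masses are not known exactly. Their poses are not given: they have to be found in the camera images.
- stand: green depth-stop stand with round aluminium dial, bolted down. Origin on the bench top under the vertical screw axis; column 75 to 120 mm from the axis in -x; z up. Base 200 x 150 x 16 mm; dial 112 mm across, top face 115 mm high. On the axis above it: boss 34 mm across, lock ring, neck, brass knob; only these and the index clip rise above the dial
- ring_mid (a point): centre of the round knurled steel lock ring, on the screw axis, about 155 mm above the bench; the ring is 52 mm across and 18 mm high, its underside 31 mm above the dial; one dark line on its top (turns with it, not the pointer); grip it on any diameter, fingers straddling the knob above
- lock_ring (a joint): angle of the lock ring (rad), growing clockwise from above = tightening; 0.4 to 0.56 and tight at the start, its height fixed. A cam in it drives a washer 3 mm per rad down on the adjuster's shoulder; as the shoulder sinks with the knob, the ring must go further than before to be tight: feel for it. 0.3 N m of friction holds it where it is left, if not forced; surely loose 0.9 rad back from the start
- clamp: keyed washer hidden in the lock ring, driven down by it; origin on the axis near the ring's underside. Its force on the stem's shoulder is the clamp force: 35 to 90 N at the start, 0 when loose, 30 N about 0.35 rad past first touch, 80 N 0.65 rad, 200 N (forced) 1.1 rad past. It pushes the ring back with 0.003 N m per N: stop when the wrist moment, read between small steps, is 0.2 to 0.3 N m above the loose ring's
- knob_mid (a point): centre of the round knurled brass adjuster knob, on the screw axis, about 182 mm above the bench; the knob is 34 mm across and 24 mm high, its underside 6 mm above the top of the lock ring; grip it on any diameter
- adjuster (a joint): angle of the adjuster knob (rad), growing clockwise seen from above; about 0 at the start. It sinks 1 mm per rad. Loose, it turns with about 0.05 N m and stays where it is left; with the ring tight it is jammed by friction and must not be forced
- stem: the adjuster's screw stem with its foot under the head, which carries the knob and moves up and down but does not turn; origin on the axis at the knob's underside
- pointer_tip (a point): outer end of the dark pointer rib on the knob's top, 15 mm from the axis; its y axis points outward from the screw axis along the rib (stand +y at joint value 0)
- index (a joint): angle of the index clip round the dial (rad), on the same scale as joint adjuster: the pointer is at the clip when both are equal. The clip sits stiffly, 1.2 to 2.5 rad clockwise of the starting pointer
- index_tip (a point): top of the inner end of the small steel index clip on the dial's rim, 40 mm from the axis, 6 mm above the dial's face; its y axis points outward from the screw axis
- rosette: small round carved wooden rosette, 60 mm across, 14 mm thick, lying on the stand's base under the foot; a bystander, origin at the underside
- broad_chisel: wood chisel about 235 mm long lying flat along its x, blade 22 mm wide; a bystander, origin at the underside
- narrow_chisel: wood chisel about 235 mm long lying flat along its x, blade 10 mm wide; a bystander, origin at the underside
- mallet: round wooden carver's mallet standing on its head, 100 mm wide, 222 mm tall; a bystander, origin at the underside
- oilstone: oilstone in a wooden block, 190 x 66 x 34 mm; a bystander, origin at the underside
- wax_tin: round aluminium tin, 72 mm across, 45 mm tall; a bystander, origin at the underside
- brush: wooden bench brush, about 130 x 28 x 34 mm; a bystander, origin at the underside
Things that resemble listed ones, but are neither listed nor needed, are in the scene too. Leave any orange look-alike of the stand alone.

How it is judged:
By the outcome, as a careful person would: the job done as asked, in the order asked, and still so for the second after the job is handed in, with the robot touching nothing.
It also fails if it takes over 72 s, if anything falls off the work surface, if the arm or the gripper's body presses on something with over 40 N, if the wrist force passes 120 N, or if a joint passes its speed limit or range.

### The arm

A 6-joint arm with a two-finger parallel gripper is mounted at the origin on the work surface. World frame = base frame: x ahead of the robot, y to its left, z up, the work surface at z = 0. Lengths are in m, angles in rad, forces in N, time in s.
With the tool pointing down it reaches from about 0.25 to 0.775 m from the base axis. Payload 4 kg.
Tool frame: the origin (TCP) lies midway between the tips of the shut fingers; the grasp point (between the pads) lies 19 mm behind it; z points along the fingers, y is the direction in which the jaws open and shut (so a half turn about z gives the same grasp; the last joint's range is limited). The gripper opens to 94 mm and grips with 3 to 60 N. Pads are 16 mm wide; open, the fingers measure 119 mm over their backs; the gripper's body (75 mm by 177 mm) begins 78 mm behind the grasp point.
Start: joints at [-1.395, 0.087, 1.371, -0, 1.684, -0.103], TCP at [0.151, -0.529, 0.206] pointing down, gripper open.
Joint ranges: [-3.1, 3.1], [-0.76, 2.03], [0.27, 2.55], [-1.08, 4.22], [0.17, 2.65], [-2.57, 2.57]. Speed limits (rad/s): [2.79, 2.79, 3.14, 3.14, 3.14, 3.14].

### API

Orientations are given as [roll, pitch, yaw] about the fixed x, y, z axes, in that order (R = Rz(yaw) Ry(pitch) Rx(roll)).
In Python, from bench import robot gives the robot as it stands.
- The arm moves only by the tool servo_tool, never from a script. Its argument "rows" is a list of rows, each a list of 2 entries, a list of its own where there are three numbers: the shift along the tool's x, y, z normalised to -1 to 1, where 1 is 0.08 m, then the turn about the tool's z normalised to -1 to 1, where 1 is pi/2 rad. A call has 1 to 12 rows; each row is the pose to reach, as a shift and turn from the pose commanded when the call began, along the tool's axes at that moment; what a row does not reach only later rows make up. A row lasts 1/12 s, in which the tool goes at most 41.7 mm and 7.16 degrees, less where a joint would pass 70% of its speed; a pose out of reach is approached as far as the arm can. A call with a number of a shift or a turn outside -1 to 1 is refused whole. A call with a gripper value outside its range is refused whole. "grip" is the closure, from -1 (fully open) to 1 (shut), set as the call begins (left out, the last holds). The fingers move at their own pace and stop on an object; the grip force is fixed at half the most. Time passes only in rows, so rows that repeat a pose let the fingers close. It gives the time, the measured TCP pose, the force and the opening at its end, in the units of the state.
- robot.get_obs(): the state, without advancing time (a new reading comes with each control period).
- robot.snapshot(name): name is "scene" or "top" or "wrist"; returns a dict with "pixels" (400x640x3 uint8, red, green, blue), "camera_matrix" (3x3 intrinsics, pixels), "D" ([k1, k2, p1, p2, k3] as OpenCV has them; the pictures are not rectified), "world_from_camera" (4x4, takes a point from camera to world coordinates). Camera axes: x right, y down, z forward; pixel columns grow to the right and rows downward; lengths in m; the calibration is good to about 2 mm. A picture is of the moment at which its call begins. There is no depth.
- robot.close_job(): hands the job in, once; it reports no verdict.
The state is a dict: "time": time; "joint_positions": joint angles; "qvel": joint speeds; "joint_torque": joint torques, N m; "tool_pos": TCP position; "ee_rot": TCP orientation; "wrist_force": force on the tool from outside, world axes, zero at the start; "wrist_torque": the same for the moment, N m; "width": finger opening in m.
Only numpy, scipy, OpenCV 4.12 (cv2) and the standard library are available. Lean on these libraries where they do the work, as an engineer would, in place of code of your own. Each camera call takes 0.05 s, during which the arm holds its last target.

## Working session

There is one attempt and no reset: what is moved stays moved. The work goes in short steps, Python scripts to look and compute and a tool call to move; the robot and the scene stay as the last step left them, time stands still between calls to the robot, and variables do not carry over. Pictures are saved under pics/ and viewed, and the job is handed in when it is done.

Besides the shell and the picture viewer there is one more tool, called after ">>>" by a JSON object that holds its "op" and its "data". servo_tool: Moves the arm, as the interface text tells. Its arguments: {"type":"object","properties":{"rows":{"type":"array"},"grip":{"type":"number"}},"required":["rows"]}

```bash
ls; mkdir -p pics; python3 - <<'E'
from bench import robot
import cv2,json
o=robot.get_obs()
for k,v in o.items(): print(k,v)
for n in ["scene","top","wrist"]:
    s=robot.snapshot(n); cv2.imwrite(f"pics/{n}0.png",s["pixels"][:,:,::-1])
    print(n,s["camera_matrix"],s["D"],s["world_from_camera"])
E
```

```text
pics
time 0.0
joint_positions [-1.39511773e+00  8.79358184e-02  1.37223065e+00 -1.42314665e-05
  1.68359201e+00 -1.03082331e-01]
qvel [ 0.00037431 -0.00011873 -0.00072215 -0.00076344  0.00013081  0.00202236]
joint_torque [ 8.13066845e-05 -3.40184784e+01 -3.02428722e+01  7.19447387e-02
  3.30130197e-02 -1.70087847e-04]
tool_pos [ 0.15124536 -0.52823157  0.20432664]
ee_rot [-3.13943687e+00 -2.08793111e-04  2.78759117e-01]
wrist_force [-0.70192434 -0.2525859  -0.17822738]
wrist_torque [ 0.00932495 -0.02382339  0.04049897]
width 0.09387807402393543
scene [[414.4162525    0.         319.23373176]
 [  0.         414.4162525  199.41159466]
 [  0.           0.           1.        ]] [-0.00713048  0.          0.          0.          0.        ] [[-0.83968985  0.35216063 -0.41340518  0.9529938 ]
 [ 0.54283889  0.56630871 -0.6201777   0.69154463]
 [ 0.01571279 -0.74516933 -0.66669016  0.92506836]
 [ 0.          0.          0.          1.        ]]
top [[492.96717196   0.         323.17870279]
 [  0.         492.96717196 199.32682819]
 [  0.           0.           1.        ]] [-0.1304458  0.         0.         0.         0.       ] [[ 0.02296669 -0.98279584  0.18326176  0.22835771]
 [-0.99967591 -0.02056246  0.01500879 -0.02001036]
 [-0.01098227 -0.18354707 -0.98294957  1.54787927]
 [ 0.          0.          0.          1.        ]]
wrist [[314.62627269   0.         317.91885418]
 [  0.         314.62627269 199.04013863]
 [  0.           0.           1.        ]] [-0.02756553  0.          0.          0.          0.        ] [[ 0.2763866  -0.92530873 -0.25964243  0.22716815]
 [-0.96104582 -0.26643954 -0.07349091 -0.50774616]
 [-0.00117722  0.26984017 -0.96290441  0.38306337]
 [ 0.          0.          0.          1.        ]]
```

View pics/scene0.png

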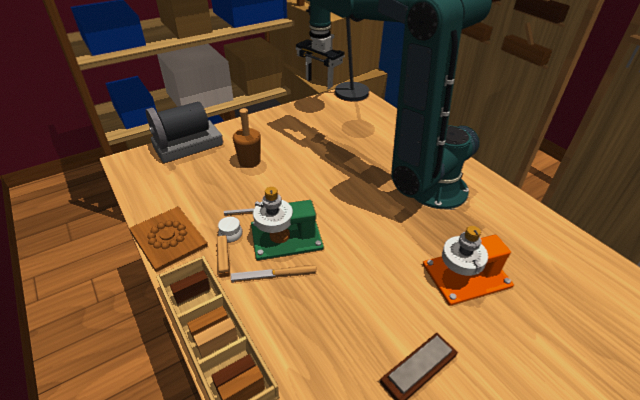

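View pics/top0.png

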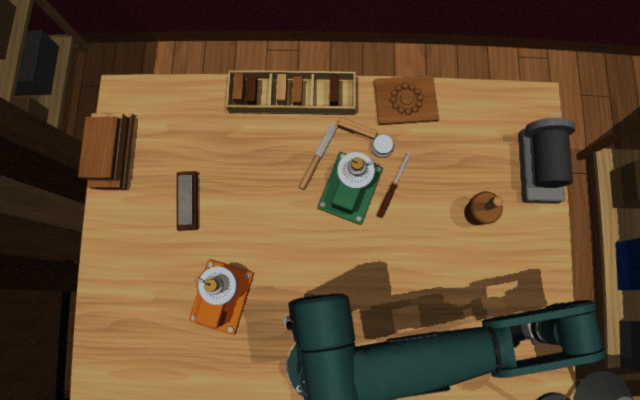

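View pics/wrist0.png

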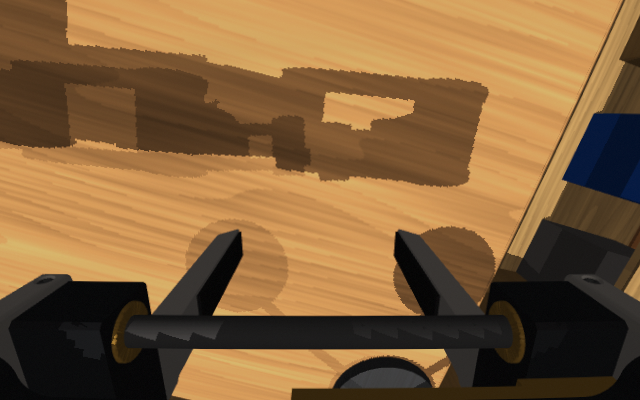

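The top view shows two stands: a green one with its dial at about (356,170) and an orange look-alike at about (217,287). The task describes a green stand, so it's the first. I'll enlarge it and measure.

```bash
cat > h.py <<'E'
import cv2,numpy as np
from bench import robot
def ray(s,uv):
    K=np.array(s["camera_matrix"]);D=np.array(s["D"]);T=np.array(s["world_from_camera"])
    p=cv2.undistortPoints(np.array(uv,float).reshape(-1,1,2),K,D).reshape(-1,2)
    d=np.c_[p,np.ones(len(p))]@T[:3,:3].T
    return T[:3,3],d
def onz(s,uv,z):
    o,d=ray(s,uv); return o+d*((z-o[2])/d[:,2])[:,None]
def proj(s,P):
    T=np.linalg.inv(np.array(s["world_from_camera"]))
    p,_=cv2.projectPoints(np.array(P,float).reshape(-1,1,3),cv2.Rodrigues(T[:3,:3])[0],T[:3,3],np.array(s["camera_matrix"]),np.array(s["D"]))
    return p.reshape(-1,2)
def save(n,im): cv2.imwrite(f"pics/{n}.png",im[:,:,::-1])
E
python3 - <<'E'
from h import *
t=robot.snapshot("top");c=robot.snapshot("scene")
a=cv2.resize(t["pixels"][130:230,305:405],None,fx=6,fy=6,interpolation=cv2.INTER_CUBIC)
b=cv2.resize(c["pixels"][170:270,230:330],None,fx=6,fy=6,interpolation=cv2.INTER_CUBIC)
save("topc",a);save("scenec",b)
E
```

```text
(no output)
```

View pics/topc.png

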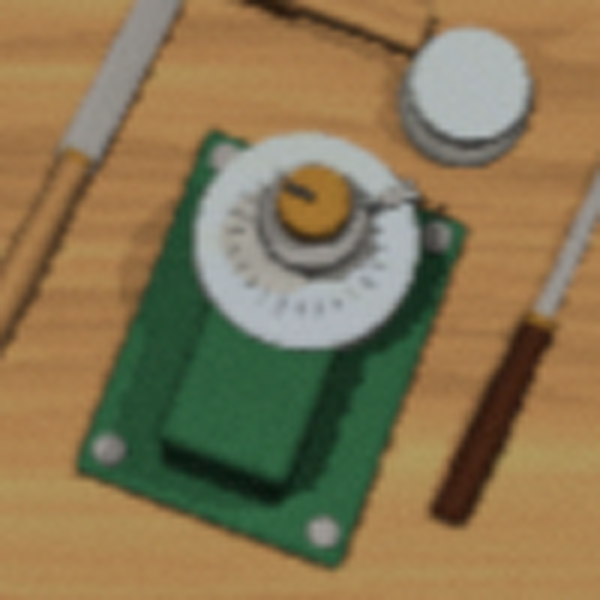

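View pics/scenec.png

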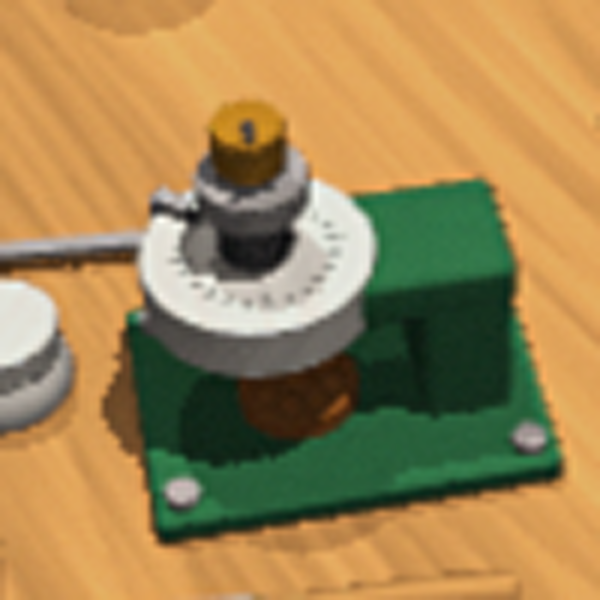

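The crop confirms the green stand. Its knob is at about (357,163), with the pointer toward the upper left and the clip on the rim to the right at about (370,162). The rosette is under the dial.

```bash
python3 - <<'E'
from h import *
t=robot.snapshot("top");c=robot.snapshot("scene")
g=lambda p,o:(np.array(p)+.5)/6-.5+np.array(o)
T=(305,130);C=(230,170)
k=onz(t,g((314,200),T),.194)[0];d=onz(t,g((307,240),T),.115)[0]
ks=onz(c,g((247,130),C),.194)[0];ds=onz(c,g((258,258),C),.115)[0]
print(k,d,ks,ds)
pt=onz(t,g((283,184),T),.194)[0]; ix=onz(t,g((372,208),T),.121)[0]; ixo=onz(t,g((440,208),T),.121)[0]
ax=(k+d)/2
for n,p,q in (("ptr",pt,k),("ix",ix,d)): print(n,np.degrees(np.arctan2(*(p-q)[[1,0]])),np.linalg.norm((p-q)[:2]))
# base bolts
b=onz(t,[g(p,T) for p in ((109,448),(323,531),(437,236),(222,155))],.018);print(b)
print("stand +x dir deg",np.degrees(np.arctan2(*(b[3]-b[0])[[1,0]])))
# tool frame
from scipy.spatial.transform import Rotation as R
o=robot.get_obs();M=R.from_euler('xyz',o["ee_rot"]).as_matrix();print(M);print("shift tool",M.T@(np.r_[ax[:2],.30]-o["tool_pos"]), o["time"])
E
```

```text
[ 0.58774525 -0.09254878  0.194     ] [ 0.58804059 -0.09348041  0.115     ] [ 0.59286223 -0.08535982  0.194     ] [ 0.59289493 -0.08475085  0.115     ]
ptr 63.01055212084245 0.016536818653075182
ix -63.94840446816138 0.0355073658971983
[[ 0.49778207  0.00433788  0.018     ]
 [ 0.45609537 -0.10848343  0.018     ]
 [ 0.61608598 -0.16773976  0.018     ]
 [ 0.65832255 -0.05248347  0.018     ]]
stand +x dir deg -19.490797796633395
[[ 9.61399677e-01  2.75155688e-01 -8.90792900e-05]
 [ 2.75155701e-01 -9.61399597e-01  3.94503269e-04]
 [ 2.29090248e-05 -4.03785990e-04 -9.99999918e-01]]
shift tool [ 0.53959508 -0.29876212 -0.09464012] 0.35
```

>>> {"op": "servo_tool", "data": {"rows": [[[0.1,0,-0.4],0],[[0.4,-0.2,-0.8],0],[[0.75,-0.4,-1],0]]}}

```text
time: 0.6
tool_pos: [0.1998, -0.4823, 0.2881]
ee_rot: [3.139, 0.0, 0.276]
wrist_force: [0.7, -0.1, 0.6]
width: 0.0942
```

>>> {"op": "servo_tool", "data": {"rows": [[[0.4,-0.22,0],0],[[0.8,-0.44,0],0],[[1,-0.55,0],0]]}}

```text
time: 0.85
tool_pos: [0.2673, -0.4149, 0.2867]
ee_rot: [3.14, -0.002, 0.281]
wrist_force: [0.1, -0.8, -0.4]
width: 0.094
```

>>> {"op": "servo_tool", "data": {"rows": [[[0.4,-0.22,0],0],[[0.8,-0.44,0],0],[[1,-0.55,0],0]]}}

```text
time: 1.1
tool_pos: [0.3319, -0.3503, 0.2858]
ee_rot: [-3.142, -0.002, 0.282]
wrist_force: [0.6, 0.8, 0.5]
width: 0.0938
```

>>> {"op": "servo_tool", "data": {"rows": [[[0.4,-0.22,0],0],[[0.8,-0.44,0],0],[[1,-0.55,0],0]]}}

```text
time: 1.35
tool_pos: [0.3966, -0.2859, 0.2856]
ee_rot: [-3.141, -0.001, 0.282]
wrist_force: [-0.8, -0.6, -0.0]
width: 0.0938
```

>>> {"op": "servo_tool", "data": {"rows": [[[0.4,-0.22,0],0],[[0.8,-0.44,0],0],[[1,-0.55,0],0]]}}

```text
time: 1.6
tool_pos: [0.4614, -0.2214, 0.2854]
ee_rot: [-3.141, -0.001, 0.282]
wrist_force: [0.0, -1.0, -0.6]
width: 0.0941
```

>>> {"op": "servo_tool", "data": {"rows": [[[0.4,-0.22,0],0],[[0.8,-0.44,0],0],[[1,-0.55,0],0]]}}

```text
time: 1.85
tool_pos: [0.5262, -0.1571, 0.2851]
ee_rot: [-3.14, -0.001, 0.282]
wrist_force: [0.1, -0.0, -0.1]
width: 0.0942
```

>>> {"op": "servo_tool", "data": {"rows": [[[0.4,-0.22,0],0],[[0.8,-0.44,0],0],[[0.95,-0.55,0],0],[[0.95,-0.55,0],0]]}}

```text
time: 2.18
tool_pos: [0.5865, -0.0941, 0.2843]
ee_rot: [-3.14, 0.001, 0.283]
wrist_force: [0.6, -0.9, 0.2]
width: 0.0945
```

```bash
python3 - <<'E'
from h import *
w=robot.snapshot("wrist"); save("w1",w["pixels"]); print(robot.get_obs()["wrist_torque"],robot.get_obs()["joint_positions"][-1])
save("w1c",cv2.resize(w["pixels"][100:380,180:460],None,fx=2.1,fy=2.1,interpolation=cv2.INTER_CUBIC))
E
```

```text
[0.01734424 0.00314355 0.02248237] 1.032032199261536
```

View pics/w1.png

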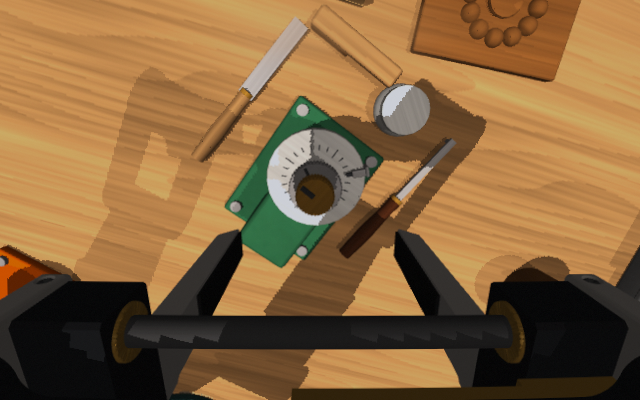

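View pics/w1c.png

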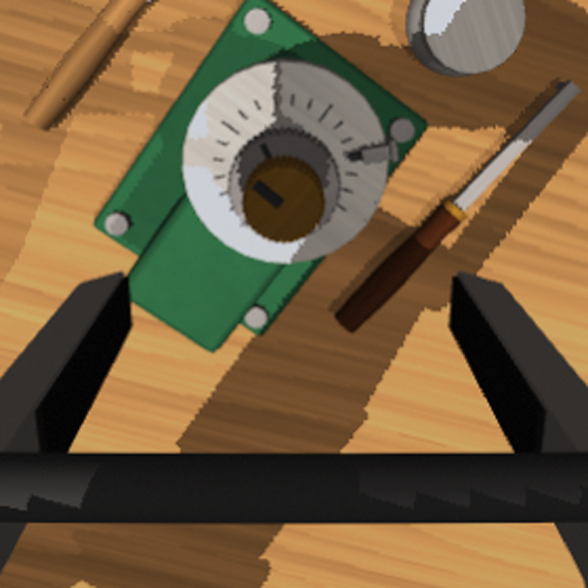

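Close view: dial centre at about (316,177), knob top at about (315,195), pointer rib tip at about (302,187) and clip inner end at about (348,174). The ring's dark line is at about (306,171).

```bash
cat >> h.py <<'E'
from scipy.spatial.transform import Rotation as R
def ang(s,a,b,za,zb):
    p=onz(s,a,za)[0];q=onz(s,b,zb)[0];v=q-p
    return p,q,np.degrees(np.arctan2(v[1],v[0])),np.linalg.norm(v[:2])
E
python3 - <<'E'
from h import *
w=robot.snapshot("wrist")
g=lambda p:(np.array(p)+.5)/2.1-.5+np.array((180,100))
im=w["pixels"].astype(int);hsv=cv2.cvtColor(w["pixels"],cv2.COLOR_RGB2HSV)
m=((hsv[...,0]>8)&(hsv[...,0]<25)&(hsv[...,1]>120)).astype(np.uint8); mm=np.zeros_like(m);mm[165:225,285:345]=m[165:225,285:345]
c=max(cv2.findContours(mm,0,2)[0],key=cv2.contourArea);print(cv2.minEnclosingCircle(c),cv2.boundingRect(c))
d=onz(w,g((285,161.5)),.115)[0];k=onz(w,g((283.5,199.5)),.194)[0];print("dial",d,"knob",k)
# dial rim points
for p in ((182,161),(388,161),(285,60),(285,263)): print(np.linalg.norm((onz(w,g(p),.115)[0]-d)[:2]))
for p in ((256,183),(352,155),(390,148),(262,146),(269,157)):
    z=.194 if p[0]==256 else (.164 if p[0]<300 else .121)
    q=onz(w,g(p),z)[0];a=(d+k)/2;v=q-a;print(p,np.degrees(np.arctan2(v[1],v[0])),np.linalg.norm(v[:2]))
o=robot.get_obs();print(o["tool_pos"],o["ee_rot"],proj(w,[[*((d+k)/2)[:2],z] for z in (.115,.155,.194)]))
E
```

```text
((312.83673095703125, 192.1836700439453), 20.184438705444336) (294, 172, 39, 41)
dial [ 0.5916023  -0.09233569  0.115     ] knob [ 0.59159565 -0.09224772  0.194     ]
0.05533099361503275
0.05533219418265799
0.053344776873599405
0.05798136650182861
(256, 183) 74.35171524318613 0.013586516032593397
(352, 155) -66.21498863960146 0.035679303060931096
(390, 148) -65.10588775061983 0.055886512254135
(262, 146) 46.41826878330677 0.020109715946164036
(269, 157) 45.80186095950461 0.014084085647384403
[ 0.58485164 -0.09695381  0.28521938] [3.14111697e+00 1.38800732e-03 2.79289244e-01] [[315.41407759 176.634971  ]
 [315.13415139 184.71664751]
 [314.78686109 194.7479763 ]]
```

>>> {"op": "servo_tool", "data": {"rows": [[[0.05,-0.02,0.3],0],[[0.095,-0.035,0.7],0],[[0.095,-0.035,0.95],0],[[0.095,-0.035,0.95],0]]}}

```text
time: 2.62
tool_pos: [0.5881, -0.093, 0.2039]
ee_rot: [-3.137, 0.009, 0.277]
wrist_force: [-0.4, -0.6, -1.2]
width: 0.0941
```

```bash
python3 - <<'E'
from h import *
w=robot.snapshot("wrist"); save("w2",w["pixels"]);o=robot.get_obs(); print(o["wrist_torque"],o["tool_pos"],o["ee_rot"])
M=R.from_euler('xyz',o["ee_rot"]).as_matrix()
print(M.T@(np.array([.5916,-.0923,.136])-o["tool_pos"])/.08, proj(w,[[.5916,-.0923,z] for z in (.115,.155,.194)]),proj(w,[o["tool_pos"]]))
E
```

```text
[-0.00645164 -0.0662856   0.06721541] [ 0.58929954 -0.09318987  0.20697138] [-3.13930248  0.00546904  0.2765001 ]
[ 3.55514836e-02 -8.19542438e-04  8.86965236e-01] [[317.44160091 198.20615445]
 [317.17324937 212.75570623]
 [316.81346625 232.26746785]] [[317.03969006 244.21427232]]
```

View pics/w2.png

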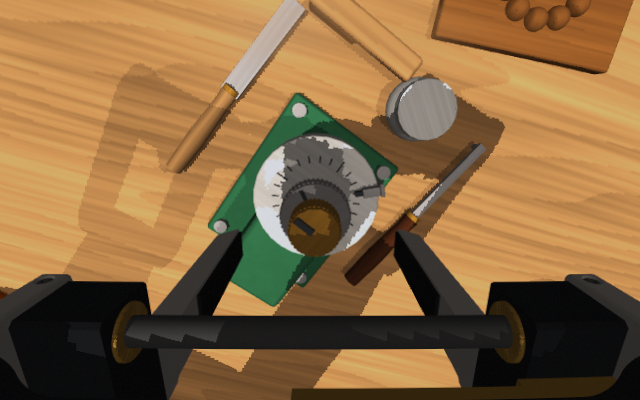

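The jaws straddle the knob, whose top is at about (315,230) and within 1–2 mm of the prediction. Descending to the ring and gripping.

>>> {"op": "servo_tool", "data": {"rows": [[[0.02,0,0.3],0],[[0.03,0,0.6],0],[[0.03,0,0.88],0],[[0.03,0,0.88],0],[[0.03,0,0.88],0]]}}

```text
time: 3.08
tool_pos: [0.5938, -0.0922, 0.1402]
ee_rot: [3.141, -0.0, 0.278]
wrist_force: [0.1, -0.0, 0.0]
width: 0.0937
```

>>> {"op": "servo_tool", "data": {"rows": [[[0,0,0],0],[[0,0,0],0],[[0,0,0],0],[[0,0,0],0],[[0,0,0],0],[[0,0,0],0],[[0,0,0],0],[[0,0,0],0]], "grip": 1}}

```text
time: 3.75
tool_pos: [0.5935, -0.0888, 0.1393]
ee_rot: [-3.137, -0.0, 0.28]
wrist_force: [-1.8, 5.9, 1.6]
width: 0.0513
```

```bash
python3 - <<'E'
from h import *
w=robot.snapshot("wrist"); save("w3",w["pixels"]);o=robot.get_obs(); print(o["wrist_force"],o["wrist_torque"],o["tool_pos"],o["ee_rot"],o["width"],o["joint_positions"][-1])
E
```

```text
[-1.30939138  4.6484935   3.1341348 ] [ 1.00998215  0.32308702 -0.06888829] [ 0.59353812 -0.08875884  0.13936622] [-3.13698479e+00 -4.36524694e-05  2.80136610e-01] 0.051625031016196504 1.0454175755219755
```

View pics/w3.png

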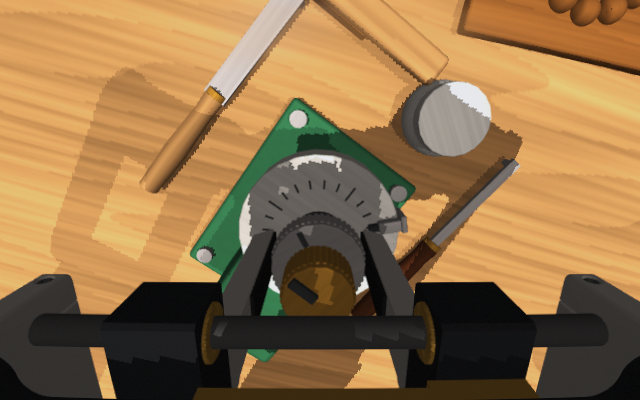

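The ring is gripped at 51.6 mm, and the tool was pulled 3.4 mm along the jaw, so I'll recentre as I back off.

>>> {"op": "servo_tool", "data": {"rows": [[[0,-0.04,0],0],[[0,-0.04,0],-0.08],[[0,-0.04,0],-0.16],[[0,-0.04,0],-0.24],[[0,-0.04,0],-0.32],[[0,-0.04,0],-0.32]]}}

```text
time: 4.3
tool_pos: [0.5925, -0.0871, 0.1394]
ee_rot: [-3.139, -0.0, 0.784]
wrist_force: [-2.4, 3.6, 4.2]
width: 0.051
```

```bash
python3 - <<'E'
from h import *
w=robot.snapshot("wrist"); save("w4",w["pixels"]);o=robot.get_obs(); print(o["wrist_force"],o["wrist_torque"],o["tool_pos"],o["ee_rot"],o["width"],o["joint_positions"][-1])
E
```

```text
[-1.76621358  2.77945896  2.99729524] [0.75852239 0.70255615 0.26075022] [ 0.59254869 -0.08709836  0.13933096] [-3.13944949e+00 -1.77350057e-04  7.80617525e-01] 0.05147802799642543 0.5488427618891406
```

View pics/w4.png

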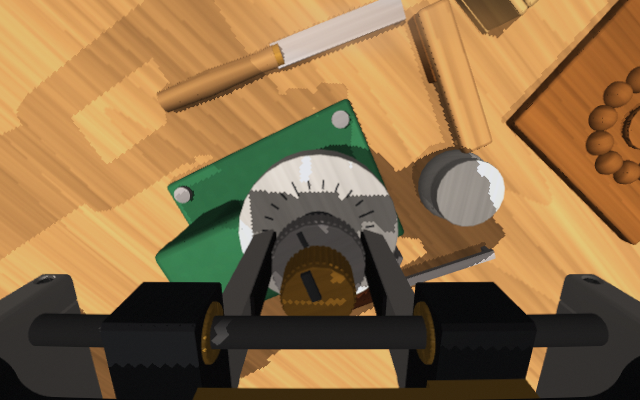

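The ring's dark line keeps its place between the jaws at about (303,238), so there is no slip. Continuing.

>>> {"op": "servo_tool", "data": {"rows": [[[0,0,0],-0.08],[[0,0,0],-0.16],[[0,0,0],-0.24],[[0,0,0],-0.3],[[0,0,0],-0.3],[[0,0,0],-0.3]]}}

```text
time: 4.85
tool_pos: [0.591, -0.0862, 0.1393]
ee_rot: [-3.136, -0.001, 1.251]
wrist_force: [-7.6, 6.4, 6.0]
width: 0.0514
```

```bash
python3 - <<'E'
from h import *
o=robot.get_obs(); print(o["wrist_force"],o["wrist_torque"],o["tool_pos"],o["ee_rot"],o["width"],o["joint_positions"][-1])
w=robot.snapshot("wrist"); save("w5",w["pixels"])
E
```

```text
[-7.55565373  6.4043404   6.02190876] [0.97628046 1.21370865 0.240079  ] [ 0.59097923 -0.08616525  0.13934121] [-3.13584983e+00 -1.44257723e-03  1.25127986e+00] 0.05136827394771399 0.07870735845735852
```

View pics/w5.png

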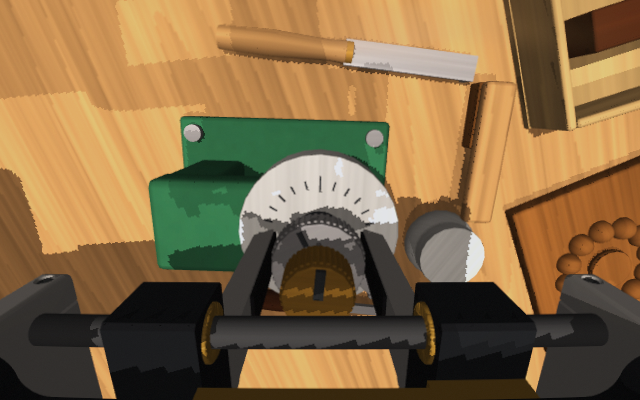

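The ring turned back 0.97 rad with the jaws and didn't slip. Now open, rise to knob height, recentre and pre-rotate counter-clockwise.

>>> {"op": "servo_tool", "data": {"rows": [[[0,0,0],0],[[0,0,0],0],[[0,0,0],0],[[0,0,0],0],[[0,0,0],0]], "grip": -1}}

```text
time: 5.32
tool_pos: [0.5933, -0.0886, 0.1388]
ee_rot: [3.141, 0.001, 1.252]
wrist_force: [-0.6, -0.3, 0.7]
width: 0.0814
```

>>> {"op": "servo_tool", "data": {"rows": [[[-0.05,0,-0.2],0],[[-0.05,0,-0.41],-0.08],[[-0.05,0,-0.41],-0.16],[[-0.05,0,-0.41],-0.24],[[-0.05,0,-0.41],-0.32],[[-0.05,0,-0.41],-0.4],[[-0.05,0,-0.41],-0.4],[[-0.05,0,-0.41],-0.4]]}}

```text
time: 5.98
tool_pos: [0.592, -0.0922, 0.1717]
ee_rot: [-3.142, 0.0, 1.877]
wrist_force: [0.9, -0.5, -0.5]
width: 0.0942
```

```bash
python3 - <<'E'
from h import *
o=robot.get_obs(); print(o["wrist_force"],o["wrist_torque"],o["tool_pos"],o["ee_rot"],o["width"],o["joint_positions"][-1])
w=robot.snapshot("wrist"); save("w6",w["pixels"])
M=R.from_euler('xyz',o["ee_rot"]).as_matrix()
print(M.T@(np.array([.590,-.090,.172])-o["tool_pos"])/.08, proj(w,[[.590,-.09,z] for z in (.115,.155,.194)]),proj(w,[o["tool_pos"]]))
E
```

```text
[ 0.87466006 -0.47072592 -0.46097437] [-0.02178637 -0.10786536 -0.00812199] [ 0.59202113 -0.09222297  0.17173403] [-3.14157994e+00  3.11991838e-04  1.87742431e+00] 0.09421821611323826 -0.5556258564699371
[ 0.03411584 -0.01569835 -0.00333508] [[316.23294262 209.96098588]
 [315.92409577 228.34458125]
 [315.48996438 254.21415009]] [[317.80709849 242.34084132]]
```

View pics/w6.png

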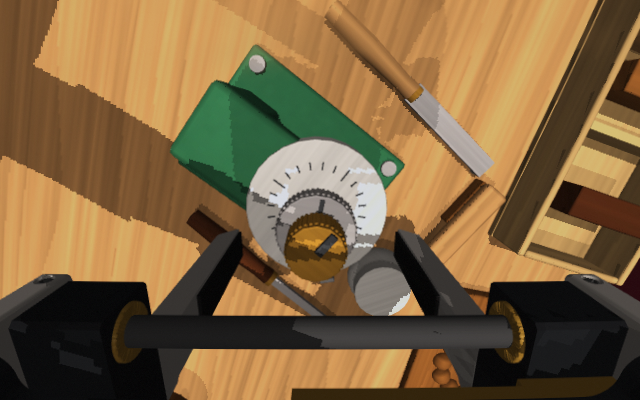

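The knob top at about (316,253) matches the fitted axis. Fine-shift, then grip the knob.

>>> {"op": "servo_tool", "data": {"rows": [[[0.035,-0.015,0],0],[[0.035,-0.015,0],0],[[0.035,-0.015,0],0],[[0.035,-0.015,0],0],[[0.035,-0.015,0],0],[[0.035,-0.015,0],0],[[0.035,-0.015,0],0],[[0.035,-0.015,0],0],[[0.035,-0.015,0],0],[[0.035,-0.015,0],0]], "grip": 1}}

```text
time: 6.87
tool_pos: [0.5897, -0.0898, 0.1719]
ee_rot: [-3.141, 0.0, 1.881]
wrist_force: [-0.7, 0.3, 0.9]
width: 0.0333
```

```bash
python3 - <<'E'
from h import *
o=robot.get_obs(); print(o["wrist_force"],o["wrist_torque"],o["tool_pos"],o["ee_rot"],o["width"],o["joint_positions"][-1])
E
```

```text
[-0.68559798  0.34595157  0.93538152] [-0.08652435 -0.0191219  -0.02890491] [ 0.58974283 -0.08977888  0.17189329] [-3.14112003e+00  8.35048037e-05  1.88086761e+00] 0.03327686645141095 -0.555999507650367
```

>>> {"op": "servo_tool", "data": {"rows": [[[0,0,0],0.06],[[0,0,0],0.12],[[0,0,0],0.18],[[0,0,0.005],0.24],[[0,0,0.005],0.24]]}}

```text
time: 7.28
tool_pos: [0.5898, -0.0898, 0.1715]
ee_rot: [-3.141, 0.0, 1.502]
wrist_force: [-0.8, -0.4, 0.1]
width: 0.0332
```

```bash
python3 - <<'E'
from h import *
o=robot.get_obs(); print(o["wrist_force"],o["wrist_torque"],o["tool_pos"],o["ee_rot"],o["width"],o["joint_positions"][-1])
w=robot.snapshot("wrist"); save("w7",w["pixels"])
E
```

```text
[-0.807585   -0.39068541  0.12267842] [-0.07928158 -0.01439263 -0.12014868] [ 0.58977641 -0.08975601  0.17148979] [-3.14129773e+00  2.39738532e-04  1.50231675e+00] 0.033217803085249485 -0.1774143980147442
```

View pics/w7.png

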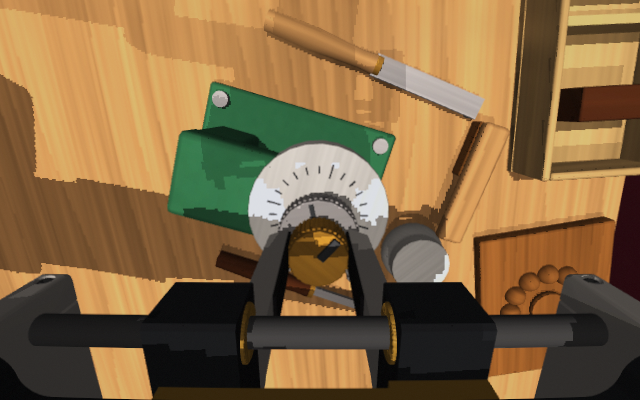

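The knob turns with the jaws: the pointer holds in the image at (328,247) while the ring's line stayed still in the world. Continuing, with the sink followed.

>>> {"op": "servo_tool", "data": {"rows": [[[0,0,0.001],0.07],[[0,0,0.003],0.14],[[0,0,0.004],0.21],[[0,0,0.006],0.28],[[0,0,0.007],0.35],[[0,0,0.008],0.42],[[0,0,0.01],0.49],[[0,0,0.011],0.56],[[0,0,0.012],0.63],[[0,0,0.014],0.7],[[0,0,0.015],0.77],[[0,0,0.015],0.77]]}}

```text
time: 8.33
tool_pos: [0.5899, -0.0899, 0.1703]
ee_rot: [3.141, 0.0, 0.295]
wrist_force: [-1.0, -0.0, 0.3]
width: 0.0332
```

>>> {"op": "servo_tool", "data": {"rows": [[[0,0,0.001],0.07],[[0,0,0.003],0.14],[[0,0,0.004],0.21],[[0,0,0.006],0.28],[[0,0,0.006],0.34],[[0,0,0.006],0.34],[[0,0,0.006],0.34]]}}

```text
time: 8.92
tool_pos: [0.5898, -0.0899, 0.1697]
ee_rot: [3.141, 0.0, -0.235]
wrist_force: [-1.0, -0.8, -1.3]
width: 0.0332
```

```bash
python3 - <<'E'
from h import *
o=robot.get_obs(); print(o["wrist_force"],o["wrist_torque"],o["tool_pos"],o["ee_rot"],o["width"],o["joint_positions"][-1])
w=robot.snapshot("wrist"); save("w8",w["pixels"])
save("w8c",cv2.resize(w["pixels"][120:320,220:420],None,fx=3,fy=3,interpolation=cv2.INTER_CUBIC))
E
```

```text
[-0.99762948 -0.78561452 -1.33532671] [-0.12529053  0.1273398  -0.04196292] [ 0.58983898 -0.08990356  0.16974874] [ 3.14110191e+00  1.02663407e-04 -2.34583288e-01] 0.0332061486876353 1.5593800407566552
```

View pics/w8c.png

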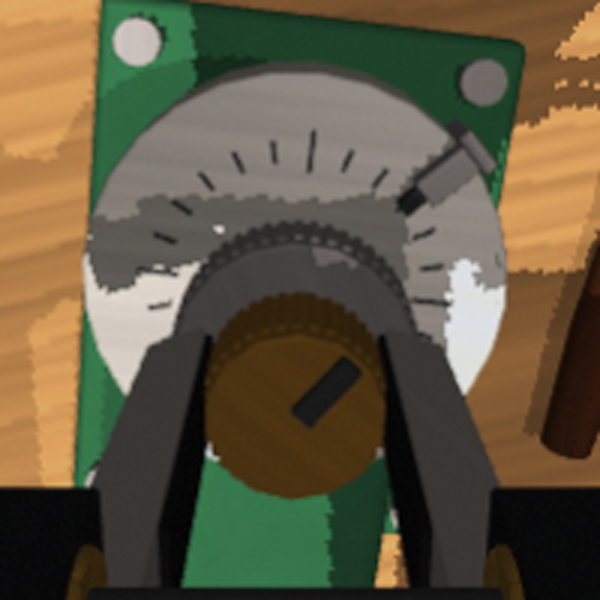

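The pointer rib runs about (303,418)→(352,364) in the crop, and the clip's inner end is at about (410,202). I'll measure both angles about the axis.

```bash
python3 - <<'E'
from h import *
w=robot.snapshot("wrist")
g=lambda p:(np.array(p)+.5)/3-.5+np.array((220,120))
hsv=cv2.cvtColor(w["pixels"],cv2.COLOR_RGB2HSV)
# pointer: dark within the knob top
sub=hsv[232:285,286:352]; px=w["pixels"][232:285,286:352].astype(int)
b=px.sum(2)
cv2.imwrite("pics/k8.png",np.hstack([cv2.resize(w["pixels"][232:285,286:352,::-1],None,fx=6,fy=6,interpolation=cv2.INTER_CUBIC),cv2.resize(w["pixels"][155:208,338:404,::-1],None,fx=6,fy=6,interpolation=cv2.INTER_CUBIC)]))
A=np.array([.5898,-.0899])
zk=.1918
def a(p,z): 
    q=onz(w,g(p),z)[0];return q[:2],
def an(v): return np.degrees(np.arctan2(v[1],v[0]))
pi=a((303,418),zk)[0];po=a((352.5,364),zk)[0]
print("rib dir",an(po-pi),"rib tip about A",an(po-A),np.linalg.norm(po-A),"inner",np.linalg.norm(pi-A))
kc=a((295,415),zk)[0];print("knob centre",kc)
for e in ((410,202),(419,195),(440,180)):
    q=a(e,.121)[0]; print("clip",an(q-A),np.linalg.norm(q-A))
# dial centre from rim
pts=[(86,260),(506,260),(297,68),(130,385),(463,390)]
P=np.array([onz(w,g(p),.115)[0][:2] for p in pts])
# circle fit
S=np.c_[2*P,np.ones(len(P))];s=np.linalg.lstsq(S,(P**2).sum(1),rcond=None)[0];print("dial c",s[:2],np.sqrt(s[2]+s[:2]@s[:2]))
D=s[:2]
for e in ((410,202),(419,195)):
    q=a(e,.121)[0]; print("clip/D",an(q-D),np.linalg.norm(q-D))
o=robot.get_obs();print(proj(w,[[*A,z] for z in (.115,.1918)])*3-np.array((660,360))+1)
E
```

```text
rib dir -53.183454354307514 rib tip about A -56.86860596940859 0.016299216364687317 inner 0.00266446508040663
knob centre [ 0.59135214 -0.09121078]
clip -63.47162673313941 0.03846264368392175
clip -63.511939985318556 0.041266734071695094
clip -63.90812114088629 0.0475650711827523
dial c [ 0.59203427 -0.09205096] 0.054419381945868824
clip/D -65.14506975606963 0.03555539888231605
clip/D -65.0661077808148 0.038359167465988636
[[291.08645055 288.83723929]
 [289.98609416 424.05047996]]
```

View pics/k8.png

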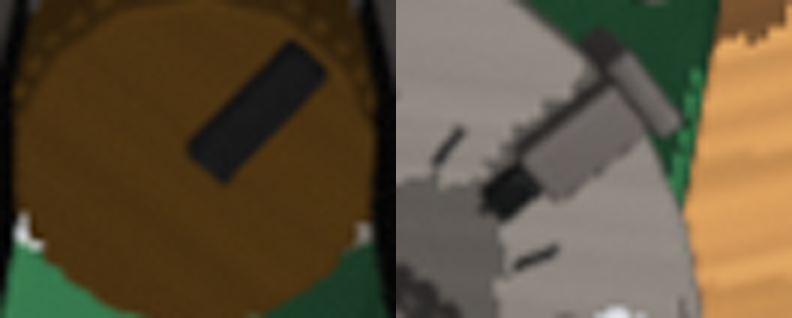

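```bash
python3 - <<'E'
from h import *
w=robot.snapshot("wrist")
gk=lambda p:(np.array(p)+.5)/6-.5+np.array((286,232))
gc=lambda p:(np.array(p)-np.array((396,0))+.5)/6-.5+np.array((338,155))
an=lambda v: np.degrees(np.arctan2(v[1],v[0]))
zk=.1918
for zk in (.1918,.193):
  rim=[(14,130),(372,130),(195,3),(60,30),(330,30),(195,318),(110,290),(285,290)]
  P=np.array([onz(w,gk(p),zk)[0][:2] for p in rim])
  S=np.c_[2*P,np.ones(len(P))];s=np.linalg.lstsq(S,(P**2).sum(1),rcond=None)[0];K=s[:2];print("K",K,np.sqrt(s[2]+K@K))
  i=onz(w,gk((206,167)),zk)[0][:2];t=onz(w,gk((309,57)),zk)[0][:2];print("rib",an(t-i),"tip/K",an(t-K),np.linalg.norm(t-K))
D=np.array([.59203,-.09205])
for z in (.119,.121):
  q=[onz(w,gc(p),z)[0][:2] for p in ((492,204),(540,178),(630,105))]
  print("clip dir",an(q[2]-q[0]),an(q[2]-q[1]),[ (an(x-D),an(x-K)) for x in q])
E
```

```text
K [ 0.59171728 -0.09127091] 0.016350219025025464
rib -53.8421107799448 tip/K -60.41200346670456 0.014063263665121024
K [ 0.59229095 -0.09140664] 0.016224906150815687
rib -53.8421107799448 tip/K -60.41200346673463 0.013955478687561666
clip dir -66.43170694417182 -62.865789632417126 [(np.float64(-65.5967258105891), np.float64(-66.45533899963515)), (np.float64(-67.00770682373566), np.float64(-67.70629359260286)), (np.float64(-65.91956794796252), np.float64(-66.44628253932503))]
clip dir -66.431706944172 -62.86578963241738 [(np.float64(-64.6814269788759), np.float64(-65.55009956631797)), (np.float64(-66.23069100311841), np.float64(-66.93796978630806)), (np.float64(-65.3530439538689), np.float64(-65.88544867034085))]
```

Rib direction is about −54° and clip about −66°, so some 11–12° remain. I'll turn 11°, release, then look along the clip's own radius, where parallax drops out.

>>> {"op": "servo_tool", "data": {"rows": [[[0,0,0.001],0.06],[[0,0,0.002],0.12],[[0,0,0.002],0.12],[[0,0,0.002],0.12]]}}

```text
time: 9.4
tool_pos: [0.5898, -0.0899, 0.1696]
ee_rot: [3.141, -0.0, -0.425]
wrist_force: [-0.7, -1.2, 0.5]
width: 0.033
```

>>> {"op": "servo_tool", "data": {"rows": [[[0,0,0],0],[[0,0,0],0],[[0,0,0],0],[[0,0,0],0],[[0,0,-0.2],0],[[0,0,-0.4],0.08],[[0,0,-0.4],0.16],[[0,0,-0.4],0.24],[[0,0,-0.4],0.32],[[0,0,-0.4],0.4],[[0,0,-0.4],0.46],[[0,0,-0.4],0.46]], "grip": -1}}

```text
time: 10.4
tool_pos: [0.59, -0.0895, 0.2017]
ee_rot: [-3.141, -0.0, -1.152]
wrist_force: [0.2, -0.2, -0.6]
width: 0.094
```

```bash
python3 - <<'E'
from h import *
o=robot.get_obs(); print(o["wrist_torque"],o["tool_pos"],o["ee_rot"],o["width"],o["joint_positions"][-1])
w=robot.snapshot("wrist"); save("w9",w["pixels"])
save("w9c",cv2.resize(w["pixels"][140:280,250:390],None,fx=4.2,fy=4.2,interpolation=cv2.INTER_CUBIC))
E
```

```text
[ 0.08818826 -0.09674824  0.07705256] [ 0.58998981 -0.08954657  0.20170266] [-3.14130499e+00 -1.22812912e-05 -1.15151680e+00] 0.09404123840892828 2.4766167161883814
```

View pics/w9c.png

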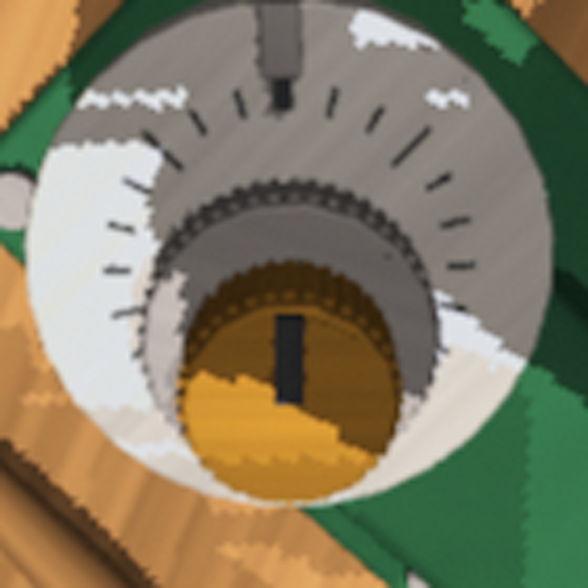

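```bash
cat > m.py <<'E'
from h import *
import sys
w=robot.snapshot("wrist")
an=lambda v: np.degrees(np.arctan2(v[1],v[0]))
px=w["pixels"];S=px.astype(int).sum(2)
x0,y0=250,140
def g(p): return (np.array(p)+.5)/4.2-.5+np.array((x0,y0))
# rib: dark & unsaturated inside knob top (image ROI)
hsv=cv2.cvtColor(px,cv2.COLOR_RGB2HSV)
m=np.zeros(S.shape,np.uint8); m[205:245,300:340]=((hsv[205:245,300:340,2]<60)&(hsv[205:245,300:340,1]<130))
n,l,st,c=cv2.connectedComponentsWithStats(m); k=1+np.argmax(st[1:,4]); print("rib",st[k],c[k])
ys,xs=np.nonzero(l==k); 
r=cv2.minAreaRect(np.c_[xs,ys].astype(np.float32));print(r)
zr=.193
P=onz(w,np.c_[xs,ys],zr)[:,:2]; cc=P.mean(0);u,s,vt=np.linalg.svd(P-cc);print("rib dir",an(vt[0])%180-180,np.sqrt(s))
m=np.zeros(S.shape,np.uint8); m[155:170,305:330]=hsv[155:170,305:330,2]<60
n,l,st,c=cv2.connectedComponentsWithStats(m);
for i in range(1,n): print("dark",st[i],c[i])
k=1+np.argmin(abs(c[1:,0]-317)+abs(c[1:,1]-162)); tip=onz(w,[c[k]],.120)[0][:2]
# dial rim, knob rim from sub-pixel picks
def circ(pts,z):
    P=np.array([onz(w,g(p),z)[0][:2] for p in pts]);A=np.c_[2*P,np.ones(len(P))];s=np.linalg.lstsq(A,(P**2).sum(1),rcond=None)[0];return s[:2],np.sqrt(s[2]+s[:2]@s[:2])
D=circ([(27,250),(553,250),(90,90),(520,135),(60,360),(180,475),(510,380),(470,100)],.115)
K=circ([(183,390),(400,390),(210,470),(375,470),(290,505),(250,310),(335,310)],.1915)
print("D",D,"K",K)
for A in (D[0],K[0],(D[0]+K[0])/2): print("clip",an(tip-A),np.linalg.norm(tip-A),"rib c",an(cc-A),np.linalg.norm(cc-A))
E
python3 m.py
```

```text
rib [315 215   8  21 136] [318.5        225.02941176]
((318.5, 225.0), (20.0, 7.0), 90.0)
rib dir -66.67369964319015 [0.21716502 0.11826964]
dark [315 159   4   7  27] [316.55555556 161.88888889]
D (array([ 0.59016563, -0.09123397]), np.float64(0.05381568347815546)) K (array([ 0.58978988, -0.0915463 ]), np.float64(0.016759430152425252))
clip -63.45794843640945 0.03715222968936613 rib c -66.1084102279244 0.008350085026646753
clip -62.722134990903484 0.037043776301916624 rib c -62.83426803319174 0.008230131849220414
clip -63.090579495686896 0.03709723819490249 rib c -64.48318610057345 0.008286724925704696
```

View along the radius: rib is vertical in the image at (318,225), clip tip at (316.5,162), slightly left. The pointer may be a degree or two past the clip. I'll take sub-pixel line fits, from another view angle too.

```bash
cat > m2.py <<'E'
from h import *
import sys
name=sys.argv[1]
w=robot.snapshot("wrist"); px=w["pixels"]; an=lambda v: np.degrees(np.arctan2(v[1],v[0]))
hsv=cv2.cvtColor(px,cv2.COLOR_RGB2HSV)
# predicted positions
A=np.array([.5900,-.0914])
pk=proj(w,[[*A,.1925]])[0]; pd=proj(w,[[*A,.115]])[0]
# rib mask -> weighted darkness (saturation low = black)
x0,x1,y0,y1=[int(v) for v in (pk[0]-20,pk[0]+20,pk[1]-28,pk[1]+12)]
V=hsv[...,2].astype(float)
m=np.zeros(V.shape,np.uint8);m[y0:y1,x0:x1]=((V<60)&(hsv[...,1]<130))[y0:y1,x0:x1]
n,l,st,c=cv2.connectedComponentsWithStats(m)
k=1+np.argmax(st[1:,4]);ys,xs=np.nonzero(l==k);print("rib",st[k])
d=cv2.dilate((l==k).astype(np.uint8),np.ones((3,3)))
sat=px[...,0].astype(float)-px[...,2]   # brass: R-B big; rib: 0
ymid=range(st[k][1]+2,st[k][1]+st[k][3]-2)
pts=[]
for y in ymid:
    xx=np.arange(st[k][0]-4,st[k][0]+st[k][2]+4); s=sat[y,xx]; bg=np.linspace(np.mean(s[:2]),np.mean(s[-2:]),len(xx)); wt=np.clip(1-s/np.maximum(bg,1),0,1); pts.append((np.sum(wt*xx)/wt.sum(),y))
P=onz(w,pts,.193)[:,:2]
f=lambda P:(lambda s: an(s if s@(P[0]-P[-1])>0 else -s))(np.linalg.svd(P-P.mean(0))[2][0])
print("rib line dir",f(P),"centroid off",[ (an(P.mean(0)-a)) for a in (A,)])
big=cv2.resize(px[int(pd[1])-70:int(pd[1])+60,int(pd[0])-65:int(pd[0])+65],None,fx=6,fy=6,interpolation=cv2.INTER_CUBIC)
top=big[0:330,150:640]; save(name,np.vstack([top,big[400:670,150:640]]) if big.shape[0]>670 else top)
print("origin",int(pd[0])-65,int(pd[1])-70,pd,pk)
rr=[(.5900+.04*np.cos(np.radians(t)),-.0914+.04*np.sin(np.radians(t)),.121) for t in (-62,-64,-66)]
print(proj(w,rr))
E
python3 m2.py m9
```

```text
rib [315 215   8  21 134]
rib line dir -66.10934048704824 centroid off [np.float64(-64.81159956631669)]
origin 253 132 [318.51005212 202.95484288] [318.7136887  236.93527615]
[[315.43972755 158.63811627]
 [317.12735838 158.55933758]
 [318.81690251 158.53938074]]
```

View pics/m9.png

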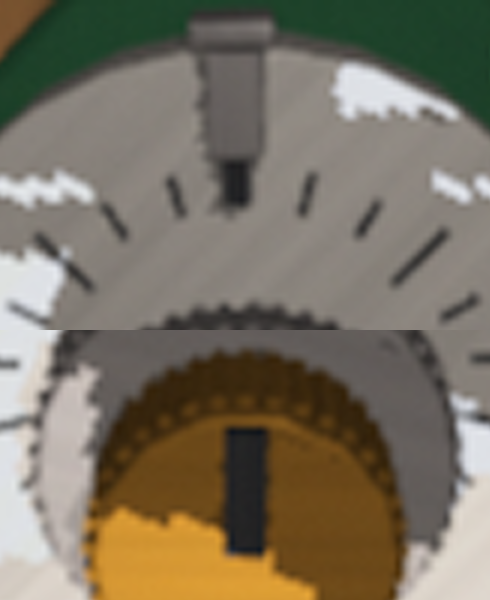

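>>> {"op": "servo_tool", "data": {"rows": [[[0,0,0.3],-0.07],[[0,0,0.3],-0.1],[[0,0,0.3],-0.1]]}}

```text
time: 10.8
tool_pos: [0.5891, -0.0894, 0.1758]
ee_rot: [3.139, 0.002, -0.991]
wrist_force: [-0.1, -0.1, -0.1]
width: 0.0942
```

```bash
python3 m2.py m10; python3 -c "
from h import *
w=robot.snapshot('wrist'); save('w10',w['pixels']);print(robot.get_obs()['ee_rot'])"
```

```text
rib [314 229  12  25 190]
rib line dir -66.09638789174485 centroid off [np.float64(-64.03322150008123)]
origin 252 141 [317.65955919 211.22345247] [317.87877831 253.78825544]
[[322.59707714 162.91411472]
 [324.45479536 163.1168992 ]
 [326.30305008 163.38391818]]
[-3.14125679e+00 -3.78815967e-04 -9.93820076e-01]
```

View pics/m10.png

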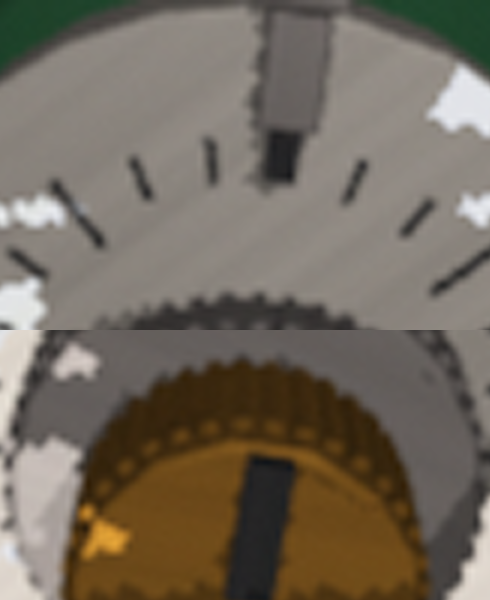

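```bash
python3 - <<'E'
from h import *
an=lambda v: np.degrees(np.arctan2(v[1],v[0]))
w=robot.snapshot("wrist")
o=np.array((252,141))
g=lambda p:(np.array(p)+np.array((150,0))+.5)/6-.5+o
A=np.array([.5900,-.0914])
for z in (.119,.121):
  a,b,c=[onz(w,g(p),z)[0][:2] for p in ((281,157),(295,70),(292,110))]
  print("dir",an(b-a),"about A",[an(q-A) for q in (a,b,c)],[np.linalg.norm(q-A) for q in (a,b)])
# dial rim in this view
px=w["pixels"];save("w10c",cv2.resize(px[140:300,225:412],None,fx=4,fy=4,interpolation=cv2.INTER_CUBIC))
E
```

```text
dir -65.66694314539848 about A [np.float64(-62.31386286881601), np.float64(-63.085026832857956), np.float64(-63.35075444387459)] [np.float64(0.0373576575699711), np.float64(0.048504328149483564)]
dir -65.6669431453988 about A [np.float64(-62.21135189407555), np.float64(-62.995433710356195), np.float64(-63.246953298390174)] [np.float64(0.03769621299994355), np.float64(0.04874807035935193)]
```

View pics/w10c.png

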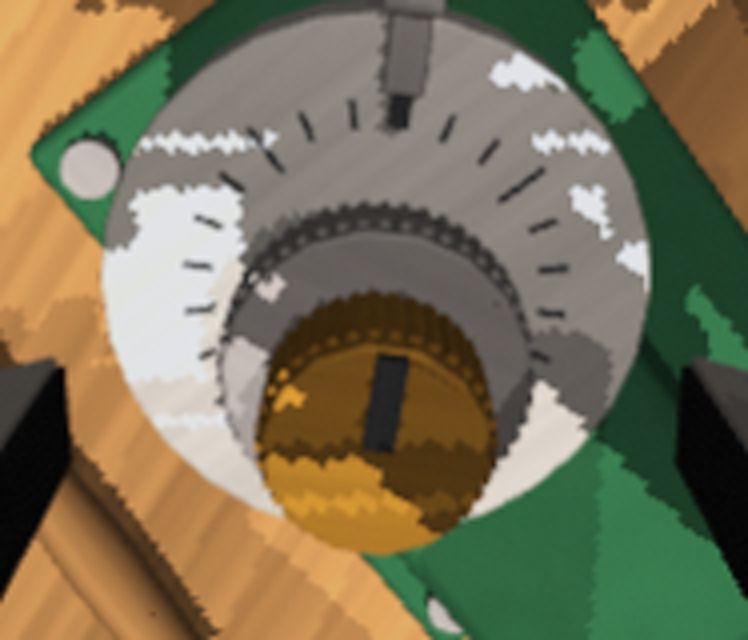

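```bash
python3 - <<'E'
from h import *
an=lambda v: np.degrees(np.arctan2(v[1],v[0]))
w=robot.snapshot("wrist")
g=lambda p:(np.array(p)+.5)/4-.5+np.array((225,140))
V=cv2.cvtColor(w["pixels"],cv2.COLOR_RGB2GRAY)
up=cv2.resize(V[140:300,225:412],None,fx=4,fy=4,interpolation=cv2.INTER_CUBIC)
bh=cv2.morphologyEx(up,cv2.MORPH_BLACKHAT,np.ones((21,21)))
picks=[(201,311),(199,266),(208,222),(232,182),(307,127),(352,114),(448,129),(489,152),(543,225),(553,269),(553,314)]
R_=[]
for p in picks:
    y,x=np.mgrid[p[1]-14:p[1]+15,p[0]-16:p[0]+17];q=bh[p[1]-14:p[1]+15,p[0]-16:p[0]+17].astype(float);q=np.where(q>q.max()*.5,q,0)
    n,l,st,c=cv2.connectedComponentsWithStats((q>0).astype(np.uint8));k=l[14,16] or 1+np.argmax(st[1:,4]);q=q*(l==k)
    R_.append(((q*x).sum()/q.sum(),(q*y).sum()/q.sum()))
print(np.round(R_,1).tolist())
P=np.array([onz(w,g(p),.115)[0][:2] for p in R_])
def circ(P):
    A=np.c_[2*P,np.ones(len(P))];s=np.linalg.lstsq(A,(P**2).sum(1),rcond=None)[0];return s[:2],np.sqrt(s[2]+s[:2]@s[:2])
D,r=circ(P);print("D ticks",D,r,np.linalg.norm(P-D,axis=1)*1e3)
print("tick angles",[round(an(q-D),1) for q in P])
# knob top rim
rim=[(257,440),(497,440),(265,490),(490,485),(300,532),(455,532),(377,553),(300,363),(450,360)]
K,rk=circ(np.array([onz(w,g(p),.1916)[0][:2] for p in rim]));print("K",K,rk)
for z in (.116,.119,.121):
  for p in ((398,112),(407,60)):
    q=onz(w,g(p),z)[0][:2];print("clip",z,an(q-D),np.linalg.norm(q-D))
for z in (.192,.1935):
  t,i=[onz(w,g(p),z)[0][:2] for p in ((392,357),(379,450))]
  print("rib",an(t-i),[(an(t-c),np.linalg.norm(t-c)) for c in (D,K)])
E
```

```text
[[201.3, 309.8], [198.9, 265.7], [210.3, 222.4], [230.3, 180.7], [307.4, 126.8], [353.7, 114.9], [448.8, 127.6], [489.7, 152.0], [543.5, 225.8], [553.5, 269.3], [551.3, 313.7]]
D ticks [ 0.59015074 -0.09112309] 0.0359369220128669 [35.75650695 35.93797345 35.82068837 36.46011707 35.7812901  35.79384607
 35.95214323 35.9264742  35.89058117 35.95676723 36.02453621]
tick angles [np.float64(40.3), np.float64(25.3), np.float64(10.3), np.float64(-4.8), np.float64(-34.9), np.float64(-49.9), np.float64(-80.1), np.float64(-95.2), np.float64(-125.3), np.float64(-140.3), np.float64(-155.3)]
K [ 0.5904458  -0.09161618] 0.0171954494400049
clip 0.116 -63.53744692712292 0.03652357525763825
clip 0.116 -64.14142830900941 0.04671339355729859
clip 0.119 -63.35538434398499 0.03703503156530226
clip 0.119 -63.985884702525105 0.047096746730397064
clip 0.121 -63.236778224817904 0.03737620544605363
clip 0.121 -63.883588607501224 0.04735250574137566
rib -64.10653206146026 [(np.float64(-65.00039141636451), np.float64(0.01501929306179868)), (np.float64(-65.2344849985362), np.float64(0.01444782642534479))]
rib -64.10653206146036 [(np.float64(-64.6184266129901), np.float64(0.015585915240197321)), (np.float64(-64.82914535250143), np.float64(0.015014048735702681))]
```

The tick fit is excellent (15.0° spacing). It puts the clip at −63.7° and the rib at about −65°, so the pointer is roughly 1.5° past. I'll regrip and ease back 1.5°.

>>> {"op": "servo_tool", "data": {"rows": [[[0.01,0,0.075],0],[[0.01,0,0.075],0],[[0.01,0,0.075],0],[[0.01,0,0.075],0],[[0.01,0,0.075],0],[[0.01,0,0.075],0],[[0.01,0,0.075],0],[[0.01,0,0.075],0],[[0.01,0,0.075],0],[[0.01,0,0.075],0]], "grip": 1}}

```text
time: 11.83
tool_pos: [0.5902, -0.0905, 0.1717]
ee_rot: [3.141, -0.0, -0.994]
wrist_force: [-0.3, -1.1, -0.2]
width: 0.0333
```

>>> {"op": "servo_tool", "data": {"rows": [[[0,0,0],-0.009],[[0,0,0],-0.017],[[0,0,0],-0.017],[[0,0,0],-0.017]]}}

```text
time: 12.17
tool_pos: [0.5902, -0.0905, 0.1717]
ee_rot: [3.141, -0.0, -0.967]
wrist_force: [-1.5, -0.6, 0.9]
width: 0.0335
```

>>> {"op": "servo_tool", "data": {"rows": [[[0,0,0],0],[[0,0,0],0],[[0,0,0],0],[[0,0,0],0],[[0,0,0],0],[[0,0,-0.05],0.06],[[0,0,-0.08],0.08],[[0,0,-0.08],0.08],[[0,0,-0.08],0.08]], "grip": -1}}

```text
time: 12.92
tool_pos: [0.5905, -0.0904, 0.1782]
ee_rot: [-3.141, -0.0, -1.091]
wrist_force: [0.4, -0.8, -0.7]
width: 0.0902
```

```bash
python3 m2.py m11; python3 -c "
from h import *
w=robot.snapshot('wrist'); save('w11c',cv2.resize(w['pixels'][140:300,225:412],None,fx=4,fy=4,interpolation=cv2.INTER_CUBIC));print(robot.get_obs()['ee_rot'],robot.get_obs()['tool_pos'])"
```

```text
rib [315 230   9  24 179]
rib line dir -64.30884442792832 centroid off [np.float64(-62.44824871972136)]
origin 253 142 [318.74103557 212.31586203] [319.0474659 254.3530443]
[[318.36548878 164.36036806]
 [320.21419362 164.37759851]
 [322.06088617 164.45888906]]
[ 3.14138778e+00  1.16944298e-04 -1.09173164e+00] [ 0.59029361 -0.09031118  0.17780636]
```

View pics/w11c.png

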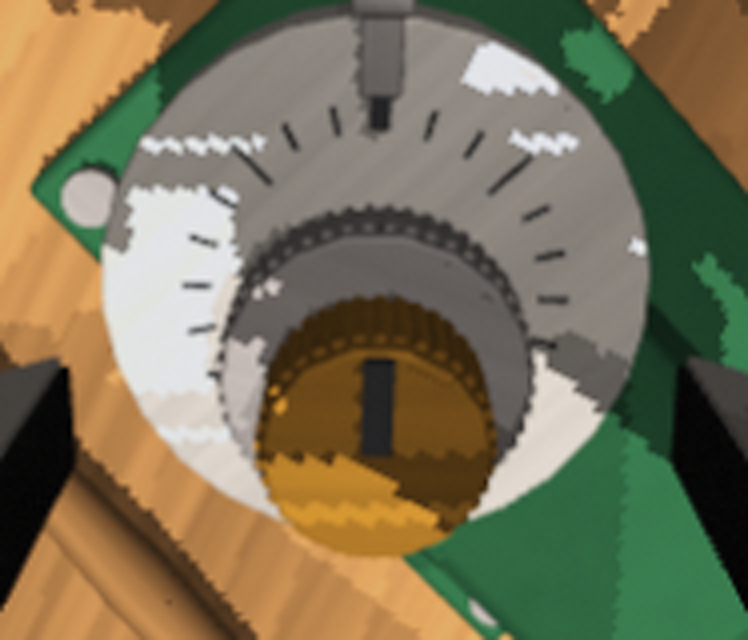

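Pointer, knob centre, dial centre and clip all sit in one image column (crop x ≈ 377–380), so they are aligned within about 0.5°. Now swing back counter-clockwise and take the ring.

>>> {"op": "servo_tool", "data": {"rows": [[[0,0,0],-0.075],[[0,0,0],-0.15],[[0,0,0],-0.225],[[0,0,0],-0.3],[[0,0,0],-0.375],[[0,0,0],-0.45],[[0,0,0],-0.525],[[0,0,0],-0.6],[[0,0,0],-0.675],[[0,0,0],-0.75],[[0,0,0],-0.8],[[0,0,0],-0.8]]}}

```text
time: 14.02
tool_pos: [0.5902, -0.0903, 0.1777]
ee_rot: [-3.141, 0.0, 0.166]
wrist_force: [0.2, 0.1, -0.2]
width: 0.0944
```

>>> {"op": "servo_tool", "data": {"rows": [[[0,0,0],-0.075],[[0,0,0],-0.15],[[0,0,0],-0.225],[[0,0,0],-0.3],[[0,0,0],-0.375],[[0,0,0],-0.45],[[0,0,0],-0.525],[[0,0,0],-0.6],[[0,0,0],-0.675],[[0,0,0],-0.7],[[0,0,0],-0.7]]}}

```text
time: 14.93
tool_pos: [0.5903, -0.0903, 0.1778]
ee_rot: [-3.141, 0.0, 1.263]
wrist_force: [0.3, -0.2, 0.3]
width: 0.0939
```

```bash
python3 - <<'E'
from h import *
o=robot.get_obs(); print(o["wrist_torque"],o["tool_pos"],o["ee_rot"],o["width"],o["joint_positions"][-1])
M=R.from_euler('xyz',o["ee_rot"]).as_matrix()
print(M.T@(np.array([.590,-.090,.139])-o["tool_pos"])/.08)
E
```

```text
[-0.02605785 -0.10709465 -0.00186288] [ 0.59027539 -0.09033631  0.17782851] [-3.14132550e+00  1.06221661e-04  1.26252554e+00] 0.09393362841954081 0.06152809892884911
[ 0.00301282 -0.0044259   0.48535723]
```

>>> {"op": "servo_tool", "data": {"rows": [[[0,0,0.25],0],[[0,0,0.485],0],[[0,0,0.485],0],[[0,0,0.485],0]]}}

```text
time: 15.27
tool_pos: [0.5894, -0.0901, 0.1379]
ee_rot: [-3.138, 0.0, 1.262]
wrist_force: [-0.3, 0.7, 0.1]
width: 0.094
```

>>> {"op": "servo_tool", "data": {"rows": [[[0,0,0],0],[[0,0,0],0],[[0,0,0],0],[[0,0,0],0],[[0,0,0],0],[[0,0,0],0],[[0,0,0],0],[[0,0,0],0]], "grip": 1}}

```text
time: 15.93
tool_pos: [0.5897, -0.0901, 0.1394]
ee_rot: [-3.14, 0.0, 1.264]
wrist_force: [-2.7, 0.2, 2.1]
width: 0.0513
```

```bash
cat > s.py <<'E'
from h import *
o=robot.get_obs(); print(o["time"],"F",np.round(o["wrist_force"],1),"T",np.round(o["wrist_torque"],3),np.round(o["tool_pos"],4),"yaw %.4f"%o["ee_rot"][2],"w %.4f"%o["width"],"q6 %.4f"%o["joint_positions"][-1],"tau6 %.3f"%o["joint_torque"][-1])
E
python3 s.py; python3 -c "
from h import *
w=robot.snapshot('wrist'); save('w12',w['pixels'])"
```

```text
15.9333 F [-2.7  0.2  2.1] T [ 0.097  0.545 -0.018] [ 0.5897 -0.0901  0.1394] yaw 1.2637 w 0.0513 q6 0.0604 tau6 -0.016
```

View pics/w12.png

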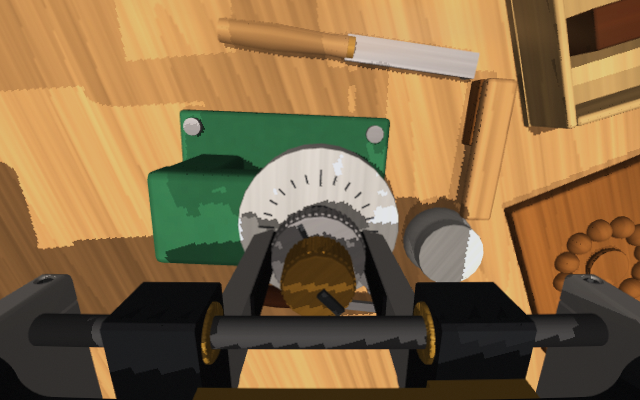

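Ring gripped centrally at 51.3 mm, with its line visible at (303,231). Turning clockwise to get the loose baseline.

>>> {"op": "servo_tool", "data": {"rows": [[[0,0,0],0.06],[[0,0,0],0.12],[[0,0,0],0.18],[[0,0,0],0.24],[[0,0,0],0.3]]}}

```text
time: 16.4
tool_pos: [0.5896, -0.0901, 0.1394]
ee_rot: [-3.14, 0.001, 0.789]
wrist_force: [-2.4, 1.1, 2.6]
width: 0.0515
```

```bash
python3 s.py
```

```text
16.4 F [-2.4  1.1  2.6] T [0.216 0.636 0.271] [ 0.5896 -0.0901  0.1394] yaw 0.7887 w 0.0515 q6 0.5355 tau6 -0.630
```

>>> {"op": "servo_tool", "data": {"rows": [[[0,0,0],0.03],[[0,0,0],0.06],[[0,0,0],0.09],[[0,0,0],0.12],[[0,0,0],0.12]]}}

```text
time: 16.82
tool_pos: [0.5896, -0.09, 0.1395]
ee_rot: [-3.14, 0.001, 0.603]
wrist_force: [-4.3, -0.2, 3.3]
width: 0.0514
```

```bash
python3 s.py
```

```text
16.8167 F [-4.3 -0.2  3.3] T [ 0.275  0.843 -0.144] [ 0.5896 -0.09    0.1395] yaw 0.6034 w 0.0514 q6 0.7208 tau6 0.174
```

>>> {"op": "servo_tool", "data": {"rows": [[[0,0,0],0.03],[[0,0,0],0.06],[[0,0,0],0.06]]}}

```text
time: 17.07
tool_pos: [0.5895, -0.09, 0.1394]
ee_rot: [-3.14, 0.001, 0.51]
wrist_force: [-4.8, 0.6, 3.4]
width: 0.0511
```

```bash
python3 s.py
```

```text
17.0667 F [-4.8  0.6  3.4] T [ 0.327  0.92  -0.132] [ 0.5895 -0.09    0.1394] yaw 0.5101 w 0.0511 q6 0.8141 tau6 0.180
```

While moving, the loose ring reads about +0.27 (friction); at rest it relaxes to about −0.13. I'll step at a constant small rate and read at the end of the moving row, with a settled check.

>>> {"op": "servo_tool", "data": {"rows": [[[0,0,0],0.02],[[0,0,0],0.04],[[0,0,0],0.06]]}}

```text
time: 17.32
tool_pos: [0.5895, -0.09, 0.1394]
ee_rot: [-3.14, 0.002, 0.417]
wrist_force: [-5.3, 1.6, 4.4]
width: 0.0515
```

```bash
python3 s.py
```

```text
17.3167 F [-5.3  1.6  4.4] T [0.322 0.934 0.339] [ 0.5895 -0.09    0.1394] yaw 0.4168 w 0.0515 q6 0.9074 tau6 -0.018
```

>>> {"op": "servo_tool", "data": {"rows": [[[0,0,0],0.02],[[0,0,0],0.04],[[0,0,0],0.06]]}}

```text
time: 17.57
tool_pos: [0.5895, -0.09, 0.1394]
ee_rot: [-3.14, 0.002, 0.323]
wrist_force: [-4.6, 1.1, 4.2]
width: 0.0514
```

```bash
python3 s.py
```

```text
17.5667 F [-4.6  1.1  4.2] T [0.366 0.956 0.297] [ 0.5895 -0.09    0.1394] yaw 0.3226 w 0.0514 q6 1.0017 tau6 -0.017
```

>>> {"op": "servo_tool", "data": {"rows": [[[0,0,0],0.02],[[0,0,0],0.04],[[0,0,0],0.06]]}}

```text
time: 17.82
tool_pos: [0.5895, -0.09, 0.1394]
ee_rot: [-3.141, 0.002, 0.228]
wrist_force: [-4.2, 1.9, 3.6]
width: 0.0512
```

```bash
python3 s.py
```

```text
17.8167 F [-4.2  1.9  3.6] T [0.431 0.949 0.319] [ 0.5895 -0.09    0.1394] yaw 0.2283 w 0.0512 q6 1.0959 tau6 -0.017
```

>>> {"op": "servo_tool", "data": {"rows": [[[0,0,0],0.02],[[0,0,0],0.04],[[0,0,0],0.06]]}}

```text
time: 18.07
tool_pos: [0.5895, -0.0899, 0.1394]
ee_rot: [-3.141, 0.002, 0.134]
wrist_force: [-5.0, 1.1, 3.5]
width: 0.0514
```

```bash
python3 s.py
```

```text
18.0667 F [-5.   1.1  3.5] T [0.406 0.959 0.282] [ 0.5895 -0.0899  0.1394] yaw 0.1340 w 0.0514 q6 1.1902 tau6 -0.017
```

>>> {"op": "servo_tool", "data": {"rows": [[[0,0,0],0],[[0,0,0],0],[[0,0,0],0]]}}

```text
time: 18.32
tool_pos: [0.5895, -0.0899, 0.1394]
ee_rot: [-3.141, 0.002, 0.135]
wrist_force: [-5.1, 1.9, 4.6]
width: 0.0514
```

```bash
python3 s.py; python3 -c "
from h import *
w=robot.snapshot('wrist'); save('w13',w['pixels'])"
```

```text
18.3167 F [-5.1  1.9  4.6] T [ 0.435  0.97  -0.032] [ 0.5895 -0.0899  0.1394] yaw 0.1347 w 0.0514 q6 1.1895 tau6 -0.017
```

View pics/w13.png

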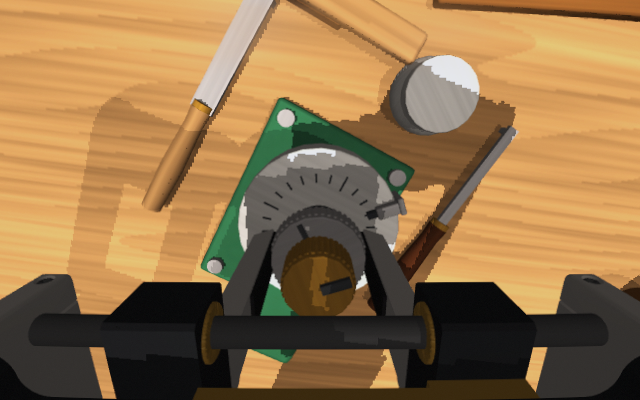

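The line still holds at (304,231), so no slip, and the loose baseline while moving is 0.31 ± 0.03 N m. Continuing in steps.

>>> {"op": "servo_tool", "data": {"rows": [[[0,0,0],0.02],[[0,0,0],0.04],[[0,0,0],0.06]]}}

```text
time: 18.62
tool_pos: [0.5895, -0.0899, 0.1394]
ee_rot: [-3.141, 0.002, 0.04]
wrist_force: [-5.5, 1.2, 4.2]
width: 0.0514
```

```bash
python3 s.py
```

```text
18.6167 F [-5.5  1.2  4.2] T [0.392 0.948 0.278] [ 0.5895 -0.0899  0.1394] yaw 0.0398 w 0.0514 q6 1.2844 tau6 -0.018
```

>>> {"op": "servo_tool", "data": {"rows": [[[0,0,0],0.02],[[0,0,0],0.04],[[0,0,0],0.06]]}}

```text
time: 18.87
tool_pos: [0.5895, -0.0898, 0.1394]
ee_rot: [-3.141, 0.002, -0.054]
wrist_force: [-5.2, 0.6, 3.7]
width: 0.0515
```

```bash
python3 s.py
```

```text
18.8667 F [-5.2  0.6  3.7] T [0.404 0.9   0.26 ] [ 0.5895 -0.0898  0.1394] yaw -0.0544 w 0.0515 q6 1.3787 tau6 -0.014
```

>>> {"op": "servo_tool", "data": {"rows": [[[0,0,0],0.02],[[0,0,0],0.04],[[0,0,0],0.06]]}}

```text
time: 19.12
tool_pos: [0.5895, -0.0898, 0.1394]
ee_rot: [-3.141, 0.002, -0.149]
wrist_force: [-4.4, 1.5, 3.9]
width: 0.0517
```

```bash
python3 s.py
```

```text
19.1167 F [-4.4  1.5  3.9] T [0.454 0.973 0.27 ] [ 0.5895 -0.0898  0.1394] yaw -0.1486 w 0.0517 q6 1.4729 tau6 0.007
```

>>> {"op": "servo_tool", "data": {"rows": [[[0,0,0],0.02],[[0,0,0],0.04],[[0,0,0],0.06]]}}

```text
time: 19.37
tool_pos: [0.5895, -0.0898, 0.1394]
ee_rot: [-3.141, 0.002, -0.243]
wrist_force: [-5.3, 1.9, 3.5]
width: 0.0516
```

```bash
python3 s.py
```

```text
19.3667 F [-5.3  1.9  3.5] T [0.488 0.956 0.372] [ 0.5895 -0.0898  0.1394] yaw -0.2427 w 0.0516 q6 1.5670 tau6 0.038
```

>>> {"op": "servo_tool", "data": {"rows": [[[0,0,0],0.02],[[0,0,0],0.04],[[0,0,0],0.06]]}}

```text
time: 19.62
tool_pos: [0.5895, -0.0898, 0.1394]
ee_rot: [-3.141, 0.002, -0.337]
wrist_force: [-5.2, 2.1, 3.7]
width: 0.0513
```

```bash
python3 s.py
```

```text
19.6167 F [-5.2  2.1  3.7] T [0.413 0.895 0.347] [ 0.5895 -0.0898  0.1394] yaw -0.3368 w 0.0513 q6 1.6612 tau6 0.077
```

>>> {"op": "servo_tool", "data": {"rows": [[[0,0,0],0.02],[[0,0,0],0.04]]}}

```text
time: 19.78
tool_pos: [0.5895, -0.0898, 0.1394]
ee_rot: [-3.141, 0.002, -0.4]
wrist_force: [-5.5, 2.2, 3.8]
width: 0.0516
```

```bash
python3 s.py
```

```text
19.7833 F [-5.5  2.2  3.8] T [0.456 0.989 0.414] [ 0.5895 -0.0898  0.1394] yaw -0.3996 w 0.0516 q6 1.7239 tau6 0.105
```

tau6 makes a cleaner gauge than the wrist moment. Its loose value was −0.017 and it is now 0.105, so the rise is about 0.12 N m (roughly 40 N). The wrist moment agrees, up about 0.11. On in smaller steps to a rise of about 0.23.

>>> {"op": "servo_tool", "data": {"rows": [[[0,0,0],0.02],[[0,0,0],0.04]]}}

```text
time: 19.95
tool_pos: [0.5895, -0.0898, 0.1394]
ee_rot: [-3.142, 0.002, -0.462]
wrist_force: [-6.0, 2.2, 3.4]
width: 0.0514
```

```bash
python3 s.py
```

```text
19.95 F [-6.   2.2  3.4] T [0.467 0.881 0.419] [ 0.5895 -0.0898  0.1394] yaw -0.4623 w 0.0514 q6 1.7867 tau6 0.136
```

>>> {"op": "servo_tool", "data": {"rows": [[[0,0,0],0.02],[[0,0,0],0.04]]}}

```text
time: 20.12
tool_pos: [0.5895, -0.0898, 0.1394]
ee_rot: [3.141, 0.002, -0.525]
wrist_force: [-5.2, 2.7, 2.9]
width: 0.0514
```

```bash
python3 s.py
```

```text
20.1167 F [-5.2  2.7  2.9] T [0.479 0.867 0.465] [ 0.5895 -0.0898  0.1394] yaw -0.5251 w 0.0514 q6 1.8495 tau6 0.168
```

>>> {"op": "servo_tool", "data": {"rows": [[[0,0,0],0.02],[[0,0,0],0.04]]}}

```text
time: 20.28
tool_pos: [0.5896, -0.0897, 0.1394]
ee_rot: [3.141, 0.002, -0.588]
wrist_force: [-6.4, 1.8, 3.6]
width: 0.0515
```

```bash
python3 s.py; python3 -c "
from h import *
w=robot.snapshot('wrist'); save('w14',w['pixels'])"; python3 s.py
```

```text
20.2833 F [-6.4  1.8  3.6] T [0.469 0.869 0.53 ] [ 0.5896 -0.0897  0.1394] yaw -0.5878 w 0.0515 q6 1.9122 tau6 0.201
20.3333 F [-5.9  2.1  3. ] T [0.513 0.826 0.288] [ 0.5896 -0.0897  0.1394] yaw -0.5891 w 0.0512 q6 1.9135 tau6 0.495
```

View pics/w14.png

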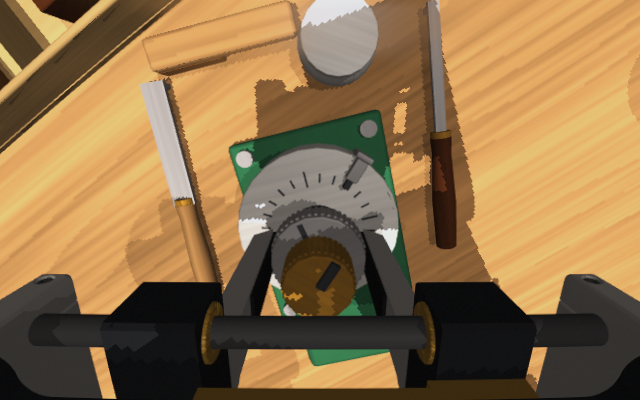

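The rise is 0.22 N m by both gauges (about 73 N), inside the window, with no slip (line still at (304,231)). Releasing, lifting clear and turning for the final aligned view.

>>> {"op": "servo_tool", "data": {"rows": [[[0,0,0],0],[[0,0,0],0],[[0,0,0],0]]}}

```text
time: 20.58
tool_pos: [0.5896, -0.0897, 0.1394]
ee_rot: [3.142, 0.002, -0.587]
wrist_force: [-5.5, 1.8, 3.9]
width: 0.0518
```

>>> {"op": "servo_tool", "data": {"rows": [[[0,0,0],0],[[0,0,0],0],[[0,0,0],0],[[0,0,0],0],[[0,0,0],0],[[0,0,0],0],[[0,0,0],0]], "grip": -1}}

```text
time: 21.17
tool_pos: [0.5905, -0.0904, 0.1392]
ee_rot: [3.142, -0.0, -0.59]
wrist_force: [-0.9, -0.4, 0.0]
width: 0.0925
```

>>> {"op": "servo_tool", "data": {"rows": [[[0,0,-0.25],0],[[0,0,-0.5],0.07],[[0,0,-0.6],0.14],[[0,0,-0.6],0.21],[[0,0,-0.6],0.28],[[0,0,-0.6],0.33],[[0,0,-0.6],0.33],[[0,0,-0.6],0.33]]}}

```text
time: 21.83
tool_pos: [0.5904, -0.0904, 0.1872]
ee_rot: [3.142, -0.0, -1.106]
wrist_force: [-0.2, 0.7, 0.7]
width: 0.0942
```

```bash
python3 s.py; python3 m2.py m15; python3 -c "
from h import *
w=robot.snapshot('wrist'); save('w15c',cv2.resize(w['pixels'][140:300,225:412],None,fx=4,fy=4,interpolation=cv2.INTER_CUBIC))"
```

```text
21.8333 F [-0.2  0.7  0.7] T [ 0.083  0.009 -0.019] [ 0.5904 -0.0904  0.1872] yaw -1.1061 w 0.0942 q6 2.4301 tau6 0.077
rib [315 224   8  23 168]
rib line dir -64.04015714833226 centroid off [np.float64(-62.49701938401292)]
origin 253 138 [318.56058211 208.90854733] [318.82165349 247.69035981]
[[317.44300722 162.4320686 ]
 [319.22658235 162.42273391]
 [321.00925805 162.47531997]]
```

View pics/w15c.png

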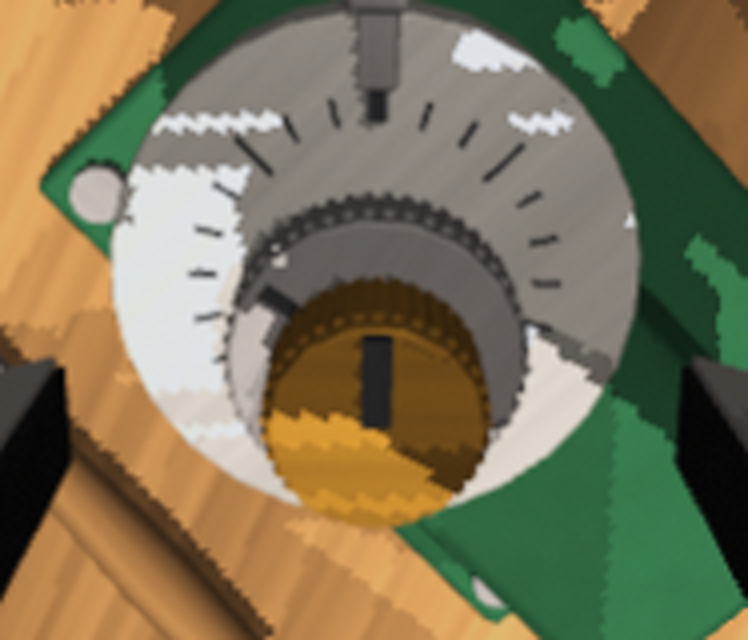

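Pointer (x≈377), clip (378) and centres (≈376) are still in line. I'll check that the ring stayed put on release, by its line's angle about the axis.

```bash
python3 - <<'E'
from h import *
an=lambda v: np.degrees(np.arctan2(v[1],v[0]))
w=robot.snapshot("wrist");A=np.array([.5902,-.0912])
ps=[np.array(p)/4+np.array((225,140)) for p in ((264,292),(292,312))]
q=onz(w,ps,.164)[:,:2];print("now",an(q[0]-A),an(q[0]-q[1]),an(q[1]-A))
im=cv2.imread("pics/w14.png");cv2.imwrite("pics/w14c.png",cv2.resize(im[200:300,260:380],None,fx=5,fy=5,interpolation=cv2.INTER_CUBIC))
t=robot.snapshot("scene");save("sc_end",t["pixels"])
E
```

```text
now -7.63555738390364 -10.71344315489555 -6.53657296609766
```

View pics/w14c.png

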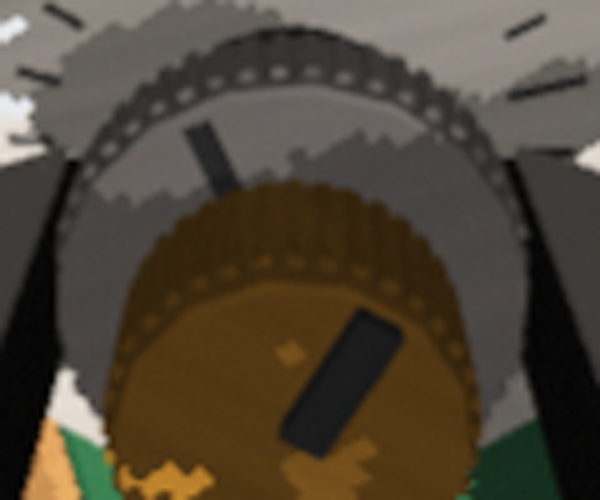

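View pics/sc_end.png

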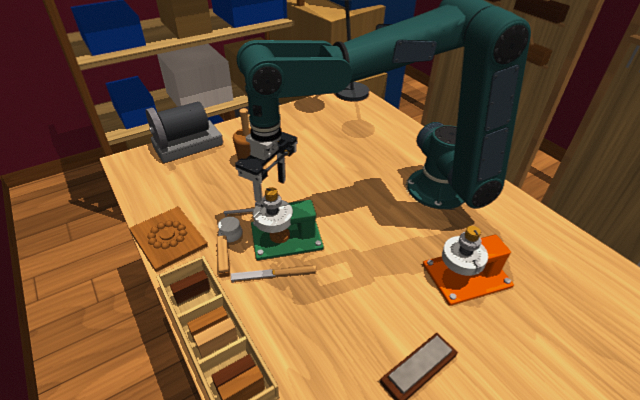

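The ring line reads about −8° now and about −8° while gripped, so there was no spring-back. The bystanders look unmoved. Lifting clear and handing in.

>>> {"op": "servo_tool", "data": {"rows": [[[0,0,-0.3],0],[[0,0,-0.6],0],[[0,0,-0.9],0],[[0,0,-0.9],0],[[0,0,-0.9],0]]}}

```text
time: 22.45
tool_pos: [0.5912, -0.0905, 0.2611]
ee_rot: [-3.138, -0.003, -1.108]
wrist_force: [0.6, -0.1, 1.0]
width: 0.0939
```

```bash
python3 s.py; python3 -c "
from bench import robot
print(robot.close_job())"
```

```text
22.45 F [ 0.6 -0.1  1. ] T [ 0.097 -0.005  0.004] [ 0.5912 -0.0905  0.2611] yaw -1.1077 w 0.0939 q6 2.4318 tau6 -0.003
the job is handed in; nothing more can be done
None
```

The depth stop is reset and the job is handed in, at 22.5 s of the 72 s allowed. I backed the lock ring off 0.97 rad and turned the knob about 2.3 rad clockwise to the clip. I then tightened the ring 1.85 rad, until the moment had risen 0.22 N m above the loose ring's, or roughly 73 N of clamp force.

- **Knob overshoot:** the first turn went about 1.5° past the clip, so I eased the knob back 1.5° while the ring was still loose.
- **Pointer:** the last close view shows pointer, clip and screw axis in line to about 0.5–1°. The rib fit read −64.0° (and −62.5° by its centroid), against −63.7° for the clip. Earlier estimates of the rib angle had differed from each other by 1–2°, and by up to 6.6° in one side view.
- **Lock ring:** the wrist moment and the last joint's torque agreed on the 0.22 rise, read while the ring was turning. Once stopped, the wrist reading relaxed, so I did not rely on it. The ring's line showed no spring-back on release.
- **Surroundings:** the final scene picture showed the bystanders where they were, judged by eye. I took the clip as unmoved because its angle agreed between views. The gripper was clear of everything at hand-in.

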